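# Feed the sample carriage into the viewing box and hold its cover at the set index

### The arm

A 6-joint arm with a two-finger parallel gripper is mounted at the origin on a cart in front of the work surface, level with it; the furniture and walls round the work are solid. World frame = base frame: x ahead of the robot, y to its left, z up, the work surface at z = 0. Lengths are in m, angles in rad, forces in N, time in s.
With the tool pointing down it reaches from about 0.425 to 1.125 m from the base axis. Payload 14.9 kg.
Tool frame: the origin (TCP) lies on the centre line of the jaws, within the pads' length; the fingertips stand 22 mm ahead of it and the grasp point (between the pads) lies 3 mm ahead of it; x points along the fingers, y is the direction in which the jaws open and shut, and the axes are right-handed (so a half turn about x gives the same grasp; the last joint's range is limited). The gripper opens to 91 mm and grips with 3 to 60 N. Pads are 32 mm wide; open, the fingers measure 118 mm over their backs; the gripper's body (76 mm by 178 mm) begins 60 mm behind the grasp point.
Start: joints at [1.15, 0.379, 1.734, -0, 1.028, -0.033], TCP at [0.265, 0.648, 0.236] pointing down, gripper open.
Joint ranges: [-2.77, 2.77], [-0.74, 2.19], [0, 2.66], [-1.06, 4.2], [0.31, 2.87], [-3.08, 3.08]. Speed limits (rad/s): [1.89, 1.89, 2.39, 3.14, 3.14, 3.14].

### API

Orientations are given as a rotation vector (axis times angle).
In Python, from plant import ctrl, cams, job, finder gives the robot as it stands.
- The arm moves only by the tool servo_tool, never from a script. Its argument "deltas" is text: rows parted by semicolons, each of 5 numbers parted by spaces: the shift along the tool's x, y, z in mm, then the turn about the tool's x in rad, then the finger opening in mm, from 0 to 91.2. In form: dx dy dz turn claw; .... A call has exactly 5 rows; each row is the pose to reach, as a shift and turn from the pose measured when the call began, along the tool's axes at that moment; what a row does not reach only later rows make up. A row lasts 1/10 s, in which the tool goes at most 50 mm and 8.59 degrees, less where a joint would pass 70% of its speed; a pose out of reach is approached as far as the arm can. A call with a gripper value outside its range is refused whole. The fingers move at their own pace and stop on an object; "grip_force" is the grip in N (left out, the last holds). Time passes only in rows, so rows that repeat a pose let the fingers close, or fill a call up. It gives the time, the measured TCP pose, the force and the opening at its end, in the units of the state.
- ctrl.state(): the state, without advancing time (a new reading comes with each control period).
- cams.capture(name): name is "scene" or "side" or "wrist"; returns the picture (480x640x3 uint8, red, green, blue); there is no depth.
- cams.get_calibration(name): a dict with "fovy" (degrees; the focal length in pixels is half the picture's height over the tangent of half this angle, whatever the lens; pixels are square), "cx", "cy" (the principal point, pixels), "xyz" and "rotation" of the camera in the world. Camera axes: x right, y up, looking along -z (the intrinsics and any distortion apply to the point x, -y, -z); pixel columns grow to the right and rows downward; lengths in m; the calibration is good to about 2 mm. A picture is of the moment at which its call begins: read the wrist's pose just before it. get_calibration takes no time and is no camera call; for the wrist camera it gives the pose at the moment of the call.
- job.hand_in(): hands the job in, once; it reports no verdict.
Trained networks look in the newest picture that a camera, given by its name, has taken for a name from the list of things; names that differ only in an ending like _2 or _b are one class to them, and where a whole thing is asked for, a point or a joint stands for the part that bears it (a point fixed in the world has none). Each returns a list of dicts, best first, with "conf" (0 to 1); they miss things now and then, are a little off and sometimes report something else, mostly with a low value. They report only what shows in the picture. A call takes as long as a camera call. They do not tell look-alikes from the thing itself.
- finder.search_frame(query, camera): "position" ([column, row] in pixels, amid what is visible of it).
- finder.mark_of(query, camera): "position" ([column, row] in pixels: a listed point, or the origin of a listed thing).
The state is a dict: "t": time; "joints": joint angles; "joint_vel": joint speeds; "effort": joint torques, N m; "position": TCP position; "orientation": TCP orientation; "contact_force": force on the tool from outside, world axes, zero at the start; "wrist_torque": the same for the moment, N m; "finger_gap": finger opening in m.
Only numpy, scipy, OpenCV 4.12 (cv2) and the standard library are available. Lean on these libraries where they do the work, as an engineer would, in place of code of your own. Each camera call takes 0.05 s, during which the arm holds its last target.

### The job

Slide the carriage with the ring die on it along its channel, through the slot under the box wall, until it is fully home against its stop, with the cover still shut. Then raise the hinged cover by its bar handle until the pointer on its side meets the tip of the index clamp on the quadrant, and hold it there: finish while still holding the cover, because it falls shut when let go. Do not shift the index clamp, spill the die from its seat or disturb the things around.

Things in the scene. Friction and masses are not known exactly. Their poses are not given: they have to be found in the camera images.
- viewing_box: Fixed grey box, 170 (x) x 210 (y) x 85 mm high, anywhere on the worktop and turned up to 0.25 rad. Origin: centre of its underside; x to its rear (hinge side), y to its left, z up. On its left, at y = 118 mm, stands a quadrant plate (arc, radii 118 to 134 mm about the hinge axis, up to 220 mm above the worktop).
- slot (a point): Middle of the lower edge of the slot (68 mm wide, 50 mm high) in the box's right wall (y = -105 mm). Through it runs the channel along the box's y: 64 mm wide between rails whose tops are 14 mm above the worktop, floor 4 mm above the worktop, from y = -290 mm to a stop inside.
- carriage: Loose aluminium carriage in the channel, 60 (x) x 190 (y) x 8 mm plate, 0.25 kg, axes like the box's. Origin: centre of its underside. Upright tab at its outer (-y) end. It starts 50 to 90 mm short of home; home is against the stop, where its origin is at about y = -90 mm in the box frame.
- carriage_tab (a point): Grasp point in the carriage's upright tab, 40 mm above the carriage's underside (44 mm above the worktop); the tab is 12 mm thick (x), 30 mm long (y), and its top is 20 mm above this point; pinch it across its thickness. At home it is 60 mm outside the box's right wall.
- carriage_seat (a point): Centre of the floor of the square seat on the carriage (44 mm inside, rim 6 mm high), 130 mm from the tab along y, in which the die lies.
- ring_die: Loose grey stepped ring die, 38 mm diameter, 18 mm high, lying in the seat of the carriage. Origin: centre of its underside.
- cover: Hinged cover of the box: grey frame with a clear pane, 166 (x) x 210 (y) x 6 mm, about 0.4 kg, held by nothing but gravity; it falls shut when let go. Origin on the hinge axis at the rear top edge, 90 mm above the worktop; its axes equal the box's when shut. It opens up to 1.4 rad by turning about the box's +y axis (front edge goes up and back).
- cover_hinge (a point): Point on the hinge axis, in the middle of the cover's width; the axis runs along the box's y.
- cover_bar (a point): Middle of the cover's bar handle: a round bar, 10 mm diameter, 116 mm long along y, 35 mm above the cover's mid plane and 135 mm in front of the hinge (bar 125 mm above the worktop when shut). It can be pinched from above, across the bar, and can turn in the fingers as the cover swings.
- pointer_tip (a point): Tip of the dark pointer on the cover's left side, 114 mm from the hinge axis in the cover's plane, 118 mm left of the cover's middle; its elevation about the hinge is the opening angle.
- index_tip (a point): Inner tip of the dark index clamp, which stays where it has been set on the quadrant, 114 mm from the hinge axis and 118 mm left of the middle. Its elevation about the hinge (0.5 to 1.05 rad) is the angle to set; pointer_tip coincides with it when the cover stands at that angle.
- pen_navy: Bystander: navy pen, 137 mm long, on the worktop. Origin: centre of its underside.
- tweezers: Bystander: steel tweezers, 122 mm long, on the worktop. Origin: centre of their underside.
- pellet_jar: Bystander: screw-top jar, 63 mm diameter, 82 mm high, on the worktop. Origin: centre of its underside.
Things that resemble listed ones, but are neither listed nor needed, are in the scene too. Of the things like the carriage, leave any that is orange; of the rest the larger one is meant.

How it is judged:
By the outcome, as a careful person would: the job done as asked, in the order asked, and still so for the second after the job is handed in, while the arm keeps its last pose, push and grip.
It also fails if it takes over 51 s, if anything falls off the work surface, if the arm or the gripper's body presses on something with over 40 N, if the wrist force passes 120 N, or if a joint passes its speed limit or range.

## Working session

There is one attempt and no reset: what is moved stays moved. The work goes in short steps, Python scripts to look and compute and a tool call to move; the robot and the scene stay as the last step left them, time stands still between calls to the robot, and variables do not carry over. Pictures are saved under pics/ and viewed, and the job is handed in when it is done.

Besides the shell and the picture viewer there is one more tool, called by a JSON object that holds its "op" and its "data". servo_tool: Moves the arm, as the interface text tells. Its arguments: {"type":"object","properties":{"deltas":{"type":"string"},"grip_force":{"type":"number"}},"required":["deltas"]}

```bash
ls; mkdir -p pics; cat > h.py <<'E'
import numpy as np, cv2
from scipy.spatial.transform import Rotation as R
from plant import ctrl,cams,job,finder
def save(n,f):
    im=cams.capture(n); cv2.imwrite('pics/'+f,im[:,:,::-1]); return im
E
python3 - <<'E'
from h import *
for n in ['scene','side','wrist']:
    save(n,n+'0.png'); c=cams.get_calibration(n); print(n,c)
    if n!='wrist':
      for q in ['carriage','carriage_tab','carriage_seat','ring_die','slot','viewing_box','cover_bar','cover_hinge','pointer_tip','index_tip','pen_navy','tweezers','pellet_jar']:
        print(q,[(np.round(d['position']).tolist(),round(d['conf'],2)) for d in finder.mark_of(q,n)][:4])
print(ctrl.state())
E
```

```text
pics
scene {'fovy': 55.27579569729374, 'cx': 311.49024310081285, 'cy': 233.24877304425436, 'xyz': array([0.20531139, 0.53691796, 0.86105169]), 'rotation': array([ 0.27009564, -0.91505963, -2.40188674])}
carriage [([344.0, 161.0], 0.74), ([362.0, 222.0], 0.64), ([425.0, 240.0], 0.55)]
carriage_tab [([378.0, 192.0], 0.65), ([349.0, 132.0], 0.6)]
carriage_seat [([346.0, 170.0], 0.93), ([431.0, 251.0], 0.76), ([331.0, 256.0], 0.42)]
ring_die []
slot [([304.0, 220.0], 0.51)]
viewing_box [([335.0, 259.0], 0.62)]
cover_bar [([355.0, 235.0], 0.59)]
cover_hinge [([301.0, 218.0], 0.69), ([278.0, 190.0], 0.55)]
pointer_tip [([314.0, 278.0], 0.66), ([301.0, 217.0], 0.26)]
index_tip [([310.0, 258.0], 0.68)]
pen_navy [([231.0, 372.0], 0.66), ([280.0, 419.0], 0.64)]
tweezers [([230.0, 371.0], 0.53)]
pellet_jar [([281.0, 190.0], 0.62), ([310.0, 256.0], 0.61)]
side {'fovy': 52.030098834190255, 'cx': 315.1836594876774, 'cy': 236.01647965419005, 'xyz': array([ 0.45295343, -1.1221901 ,  0.79833817]), 'rotation': array([ 1.00469287, -0.0731991 , -0.08642147])}
carriage [([387.0, 366.0], 0.94), ([304.0, 3
[... 972 characters left out ...]
57175,  1.17357645])}
{'t': 1.45, 'joints': array([ 1.14967654e+00,  3.78916740e-01,  1.73419657e+00,  2.47606340e-06,
        1.02848978e+00, -3.32719987e-02]), 'joint_vel': array([-1.07979902e-05,  1.67551261e-03, -5.53083087e-05,  1.24994540e-03,
       -1.60733123e-03,  5.16097364e-04]), 'effort': array([ 4.41696437e-03, -7.63664389e+01, -4.34760439e+01,  6.52718148e-02,
        3.87422880e-02,  6.11814880e-05]), 'position': array([0.2647311 , 0.64802781, 0.23592175]), 'orientation': array([ 0.30426285,  1.5493005 , -0.30427815]), 'contact_force': array([0.17732127, 0.60871723, 0.21161436]), 'wrist_torque': array([ 0.00508491,  0.04461059, -0.03750964]), 'finger_gap': 0.0914154738254456}
```

View pics/scene0.png

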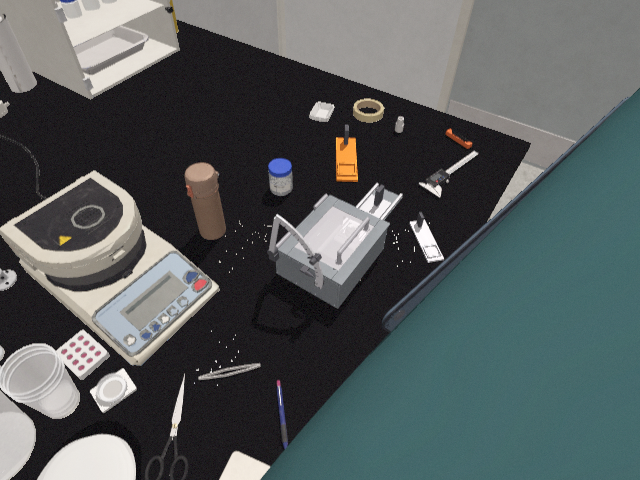

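View pics/side0.png

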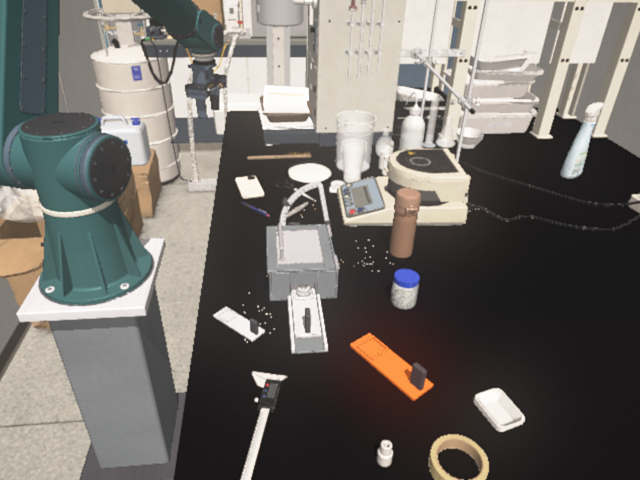

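```bash
python3 - <<'E'
import cv2
a=cv2.imread('pics/scene0.png')[110:310,250:490]; cv2.imwrite('pics/sc.png',cv2.resize(a,(720,600),interpolation=cv2.INTER_CUBIC))
a=cv2.imread('pics/side0.png')[190:400,200:450]; cv2.imwrite('pics/si.png',cv2.resize(a,None,fx=2.85,fy=2.85,interpolation=cv2.INTER_CUBIC))
E
```

```text
(no output)
```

View pics/sc.png

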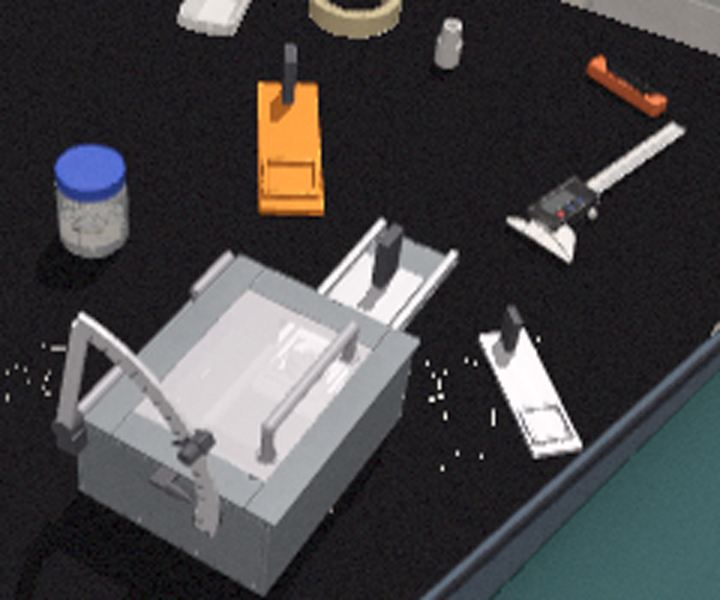

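View pics/si.png

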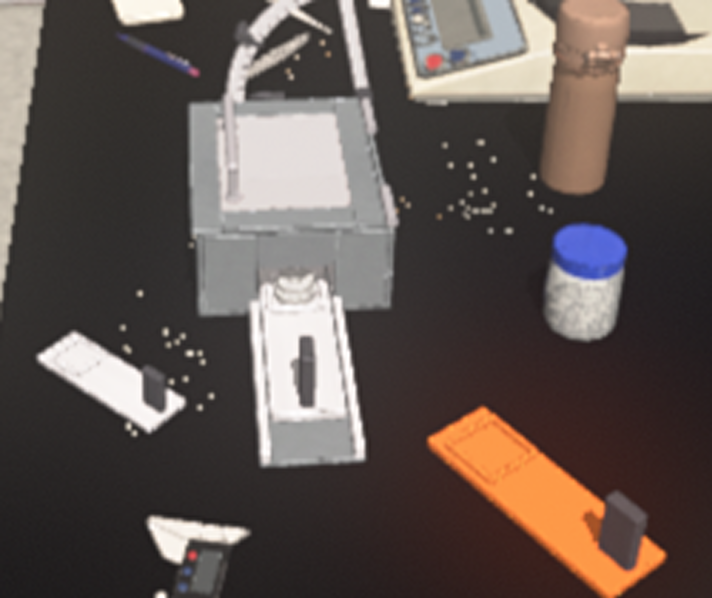

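The look-alike carriages are the orange one (scene 346,160; side 390,366), a small white loose one (scene 426,240; side 238,324), and the larger one in the channel with its tab at scene (379,196) and side (306,320). The crops confirm the last is the right one, with the die in its seat at the slot. The robot sits on the front side of the box. Next I'll fit the box pose.

```bash
cat >> h.py <<'E'
def proj(P,n,c=None):
    c=c or cams.get_calibration(n); f=240/np.tan(np.radians(c['fovy'])/2)
    p=(np.atleast_2d(P)-c['xyz'])@R.from_rotvec(c['rotation']).as_matrix()
    return np.c_[c['cx']+f*p[:,0]/-p[:,2], c['cy']-f*p[:,1]/-p[:,2]]
def box2w(v,P):
    c,s=np.cos(v[2]),np.sin(v[2]); P=np.atleast_2d(P)
    return np.c_[v[0]+c*P[:,0]-s*P[:,1], v[1]+s*P[:,0]+c*P[:,1], P[:,2]]
E
cat > fit.py <<'E'
from h import *
from scipy.optimize import least_squares
S=lambda u,v:(250+u/3,110+v/3); D=lambda u,v:(200+u/2.85,190+v/2.85)
# box-frame point, cam, pixel
A=[((-.083,-.105,.093),'scene',S(418,338)),((.085,-.105,.093),'scene',S(240,255)),((-.083,.105,.093),'scene',S(268,522)),
((-.085,.105,0),'scene',S(265,593)),((-.085,-.105,0),'scene',S(405,405)),((-.05,-.058,.125),'scene',S(352,328)),((-.05,.058,.125),'scene',S(267,428)),
((-.085,-.105,0),'side',D(201,313)),((.085,-.105,0),'side',D(390,305)),((-.083,-.105,.093),'side',D(196,229)),((.083,-.105,.093),'side',D(393,224)),
((-.083,.105,.093),'side',D(190,103)),((.083,.105,.093),'side',D(366,97)),((-.035,-.29,.0),'side',D(262,466)),((.035,-.29,.0),'side',D(365,460))]
cal={n:cams.get_calibration(n) for n in('scene','side')}
def res(v): return np.concatenate([proj(box2w(v,P),n,cal[n])[0]-np.array(q) for P,n,q in A])
r=least_squares(res,[.5,-.1,0],loss='soft_l1'); v=r.x; print(v)
print(np.round(res(v).reshape(-1,2),1).tolist())
np.save('box.npy',v)
def arc(th): return box2w(v,[.085-.114*np.cos(th),.118,.09+.114*np.sin(th)])[0]
for n in cal:
    print(n,'ptr0',proj(arc(0),n,cal[n]),[ (t,np.round(proj(arc(t),n,cal[n])[0],1).tolist()) for t in np.arange(.5,1.06,.1)])
    for yb in (-.14,-.15,-.16,-.17,-.18): 
        print(yb, 'tab', np.round(proj(box2w(v,[[0,yb-.07,.044]]),n,cal[n])[0],1), 'tabtop ends',np.round(proj(box2w(v,[[0,yb-.085,.064],[0,yb-.055,.064]]),n,cal[n]),1).tolist())
print('tab home',box2w(v,[0,-.165,.044]),'bar',box2w(v,[-.05,0,.125]))
E
python3 fit.py
```

```text
[ 0.54078764 -0.0565186  -0.00712853]
[[-1.1, -1.3], [-3.0, -2.5], [0.2, -1.1], [-0.3, 0.4], [-1.1, 2.6], [-0.5, -1.4], [-0.0, -1.4], [-2.1, 0.7], [-1.2, 0.3], [-0.6, 0.2], [-1.4, -0.9], [0.1, -0.6], [-2.1, -0.5], [1.0, -0.0], [-3.6, 0.3]]
scene ptr0 [[314.1423546  275.82071567]] [(np.float64(0.5), [308.7, 256.4]), (np.float64(0.6), [306.3, 252.0]), (np.float64(0.7), [303.4, 247.5]), (np.float64(0.7999999999999999), [300.1, 243.1]), (np.float64(0.8999999999999999), [296.6, 238.7]), (np.float64(0.9999999999999999), [292.7, 234.5])]
-0.14 tab [376.4 196.4] tabtop ends [[380.1, 187.4], [374.4, 194.0]]
-0.15 tab [378.3 194.2] tabtop ends [[382.0, 185.2], [376.3, 191.8]]
-0.16 tab [380.1 192. ] tabtop ends [[383.9, 183.0], [378.2, 189.6]]
-0.17 tab [382.  189.8] tabtop ends [[385.7, 180.9], [380.1, 187.4]]
-0.18 tab [383.8 187.7] tabtop ends [[387.6, 178.8], [382.0, 185.2]]
side ptr0 [[286.06093883 223.42059354]] [(np.float64(0.5), [290.9, 206.2]), (np.float64(0.6), [293.1, 203.0]), (np.float64(0.7), [295.6, 200.0]), (np.float64(0.7999999999999999), [298.5, 197.2]), (np.float64(0.8999999999999999), [301.6, 194.6]), (np.float64(0.9999999999999999), [305.1, 192.4])]
-0.14 tab [305.9 313.3] tabtop ends [[306.6, 311.0], [305.5, 302.4]]
-0.15 tab [306.3 316.2] tabtop ends [[307.0, 314.0], [305.9, 305.2]]
-0.16 tab [306.7 319.2] tabtop ends [[307.4, 317.0], [306.2, 308.1]]
-0.17 tab [307.  322.2] tabtop ends [[307.7, 320.0], [306.6, 311.0]]
-0.18 tab [307.4 325.3] tabtop ends [[308.1, 323.1], [307.0, 314.0]]
tab home [[ 0.53961145 -0.22151441  0.044     ]] bar [[ 0.49078891 -0.05616218  0.125     ]]
```

```bash
cat >> h.py <<'E'
def delta(targets,yaw=None):
    s=ctrl.state(); T=R.from_rotvec(s['orientation']).as_matrix(); p=s['position']
    print('t',round(s['t'],2),'pos',np.round(p,4),'F',np.round(s['contact_force'],1),'gap',round(s['finger_gap'],4),'q',np.round(s['joints'],2))
    for t in np.atleast_2d(targets): print('d(mm)',np.round(T.T@(t-p)*1000,1))
    if yaw is not None:
        y=T[:,1]; a=np.arctan2(y[1],y[0]); 
        # turn about tool x (down): positive turn lowers world yaw
        d=(-(yaw-a)+np.pi/2)%np.pi-np.pi/2
        print('tool y yaw',round(a,3),'turn',round(d,4),'or',round(d-np.sign(d)*np.pi,4))
    print('toolx',np.round(T[:,0],3))
E
python3 -c "
from h import *
delta([[.45,.45,.36],[.56,.2,.36],[.56,-.05,.36],[.54,-.26,.32]],-.007)"
```

```text
t 1.45 pos [0.2647 0.648  0.2359] F [0.2 0.6 0.2] gap 0.0914 q [ 1.15  0.38  1.73  0.    1.03 -0.03]
d(mm) [-124.1 -113.3  246.4]
d(mm) [-124.1 -303.1  442.8]
d(mm) [-124.1 -534.5  537.3]
d(mm) [ -84.1 -736.5  598.2]
tool y yaw 1.183 turn 1.1899 or -1.9516
toolx [-0. -0. -1.]
```

{"op": "servo_tool", "data": {"deltas": "-50 0 0 0 91; -95 -15 20 0 91; -120 -35 55 0.1 91; -124 -55 100 0.25 91; -124 -75 145 0.4 91"}}

```text
t: 1.95
position: [0.3715, 0.5229, 0.3617]
orientation: [0.622, 1.48, -0.618]
contact_force: [1.2, 0.4, 0.2]
finger_gap: 0.091
```

```bash
python3 -c "
from h import *
delta([[.45,.45,.36],[.56,.2,.36],[.56,-.05,.36],[.54,-.26,.32]],-.007)"
```

```text
t 1.95 pos [0.3715 0.5229 0.3617] F [1.2 0.4 0.2] gap 0.091 q [ 0.92  0.16  1.77 -0.    1.21  0.14]
d(mm) [  1.7   4.7 107. ]
d(mm) [  1.3 -92.4 362.3]
d(mm) [   0.8 -267.8  540.4]
d(mm) [  40.3 -429.5  676. ]
tool y yaw 0.778 turn 0.7849 or -2.3567
toolx [ 0.002  0.002 -1.   ]
```

{"op": "servo_tool", "data": {"deltas": "1 0 50 0.15 91; 1 0 100 0.3 91; 1 -15 147 0.45 91; 1 -32 194 0.6 91; 1 -50 240 0.785 91"}}

```text
t: 2.45
position: [0.505, 0.315, 0.3606]
orientation: [1.192, 1.222, -1.187]
contact_force: [1.3, 0.9, 0.7]
finger_gap: 0.091
```

```bash
python3 -c "
from h import *
save('wrist','w1.png');print(cams.get_calibration('wrist'))
delta([[.56,.12,.36],[.56,-.05,.36],[.54,-.26,.32]],-.007)"
```

```text
{'fovy': 65.08301317927682, 'cx': 309.9783896078064, 'cy': 234.81569438401397, 'xyz': array([0.50530904, 0.39282153, 0.50880309]), 'rotation': array([-0.29557406, -0.00374649,  0.01410459])}
t 2.5 pos [0.507  0.31   0.3606] F [ 3.1 -2.2  1. ] gap 0.0912 q [ 0.51  0.08  1.86 -0.    1.19  0.5 ]
d(mm) [  0.6  50.2 190.8]
d(mm) [  0.5  47.6 360.8]
d(mm) [ 40.4  24.4 570.5]
tool y yaw 0.015 turn 0.022 or -3.1196
toolx [ 0.002  0.001 -1.   ]
```

View pics/w1.png

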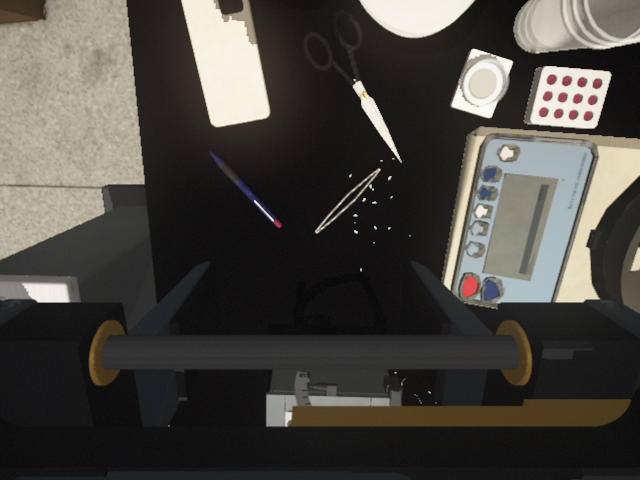

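{"op": "servo_tool", "data": {"deltas": "0 10 50 0.02 91; 0 20 100 0.02 91; 0 30 150 0.02 91; 0 40 200 0.02 91; 0 45 250 0.02 91"}}

```text
t: 3.0
position: [0.5544, 0.0701, 0.3609]
orientation: [1.215, 1.205, -1.21]
contact_force: [-0.4, -0.5, -0.2]
finger_gap: 0.0909
```

```bash
python3 -c "
from h import *
save('wrist','w2.png')
delta([[.54,-.2,.36],[.54,-.291,.25]],-.007)"
```

```text
t 3.05 pos [0.555  0.0648 0.3608] F [ 1.3 -2.6 -0.2] gap 0.0911 q [ 0.08  0.02  1.93 -0.    1.19  0.08]
d(mm) [  1.  -13.1 264.9]
d(mm) [111.1 -12.8 355.8]
tool y yaw -0.007 turn 0.0 or -3.1415
toolx [ 0.003 -0.001 -1.   ]
```

View pics/w2.png

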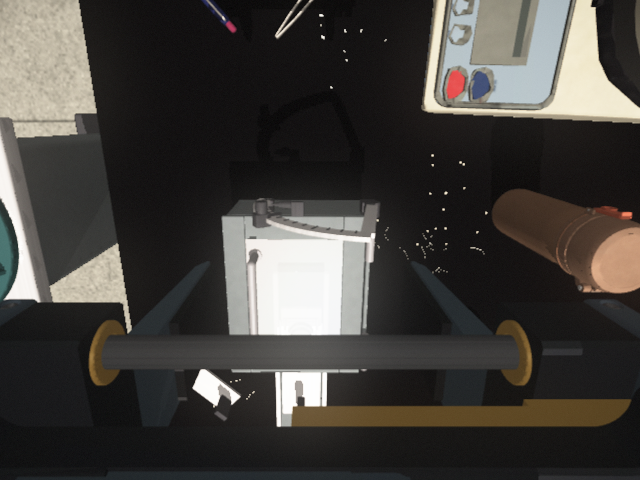

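The wrist view shows the cover from above: bar at (252,255–330), clamp at about (262,212), pointer dark on the wall at about (290,209), tab at (299,390).

```bash
python3 - <<'E'
from h import *
s=ctrl.state();print(s['position'])
im=save('wrist','w3.png'); c=cams.get_calibration('wrist'); import pickle; pickle.dump(c,open('w3.pkl','wb'))
for q in ['index_tip','pointer_tip','cover_bar','carriage_tab']: print(q,[(np.round(d['position'],1).tolist(),round(d['conf'],2)) for d in finder.mark_of(q,'wrist')][:3])
v=np.load('box.npy')
pr=lambda P: np.round(proj(box2w(v,P),'wrist',c),1).tolist()
print('bar ends',pr([[-.05,-.058,.125],[-.05,.058,.125]]),'corners',pr([[-.083,.105,.093],[.083,.105,.093],[-.085,-.105,.093],[.083,-.105,.093]]))
print('ptr',pr([[-.029,.118,.09]]));
for th in np.arange(.4,1.1,.1): print(round(th,1),pr([[.085-.114*np.cos(th),.118,.09+.114*np.sin(th)]]))
a=im[190:420,200:410,::-1]; cv2.imwrite('pics/w3c.png',cv2.resize(a,None,fx=2.6,fy=2.6,interpolation=cv2.INTER_CUBIC))
a=im[190:250,220:400,::-1]; cv2.imwrite('pics/w3d.png',cv2.resize(a,None,fx=4.4,fy=4.4,interpolation=cv2.INTER_CUBIC))
E
```

```text
[0.55496351 0.06482617 0.36075411]
index_tip [([283.4, 210.9], 0.75)]
pointer_tip []
cover_bar [([254.2, 306.0], 0.88), ([273.5, 198.5], 0.22)]
carriage_tab [([224.0, 406.4], 0.82)]
bar ends [[256.9, 354.7], [252.2, 263.0]] corners [[225.3, 214.2], [371.3, 213.7], [234.8, 371.3], [364.0, 370.9]]
ptr [[272.7, 202.3]]
0.4 [[277.5, 211.3]]
0.5 [[281.6, 213.7]]
0.6 [[287.0, 216.1]]
0.7 [[293.8, 218.4]]
0.8 [[301.8, 220.6]]
0.9 [[311.1, 222.7]]
1.0 [[321.5, 224.6]]
```

View pics/w3c.png

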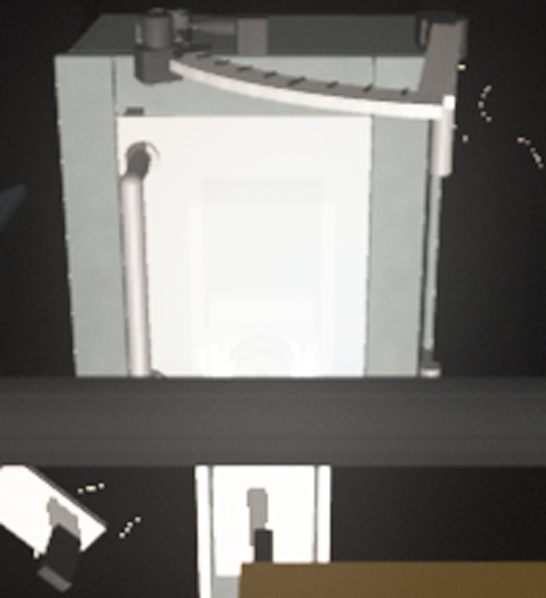

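View pics/w3d.png

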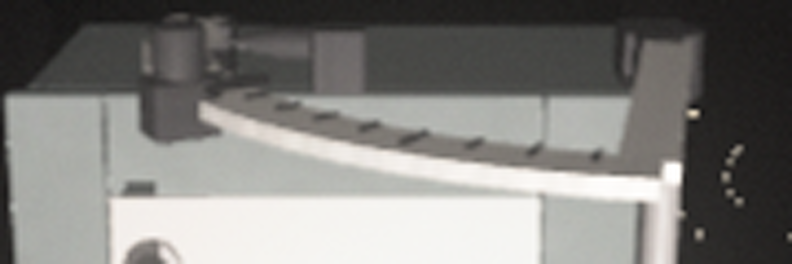

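{"op": "servo_tool", "data": {"deltas": "0 -2 50 0 91; 0 -5 100 0 91; 0 -8 150 0 91; 0 -11 200 0 91; 10 -13 250 0 91"}}

```text
t: 3.8
position: [0.5406, -0.1765, 0.3519]
orientation: [1.213, 1.205, -1.207]
contact_force: [0.8, -0.1, -0.8]
finger_gap: 0.0911
```

```bash
python3 -c "
from h import *
delta([[.538,-.291,.17]],-.007)"
```

```text
t 3.8 pos [ 0.5406 -0.1765  0.3519] F [ 0.8 -0.1 -0.8] gap 0.0911 q [-0.36  0.05  1.92  0.    1.17 -0.36]
d(mm) [181.8  -3.3 114.6]
tool y yaw -0.002 turn 0.0049 or -3.1367
toolx [ 0.005  0.    -1.   ]
```

{"op": "servo_tool", "data": {"deltas": "10 -1 45 0 55; 50 -2 90 0 55; 100 -3 115 0 55; 150 -3 115 0 55; 182 -3 115 0 55"}}

```text
t: 4.3
position: [0.5387, -0.291, 0.1679]
orientation: [1.213, 1.205, -1.207]
contact_force: [1.2, -0.5, 0.9]
finger_gap: 0.0557
```

```bash
python3 - <<'E'
from h import *
delta([[.538,-.291,.17]],-.007)
im=save('wrist','w4.png'); im2=save('side','s4.png'); 
cv2.imwrite('pics/s4c.png',cv2.resize(im2[240:380,220:420,::-1],None,fx=4,fy=4,interpolation=cv2.INTER_CUBIC))
E
```

```text
t 4.3 pos [ 0.5387 -0.291   0.1679] F [ 1.2 -0.5  0.9] gap 0.0557 q [-0.53  0.33  1.95  0.    0.86 -0.54]
d(mm) [-2.1 -0.7  0. ]
tool y yaw -0.001 turn 0.0057 or -3.1359
toolx [ 0.005 -0.    -1.   ]
```

View pics/w4.png

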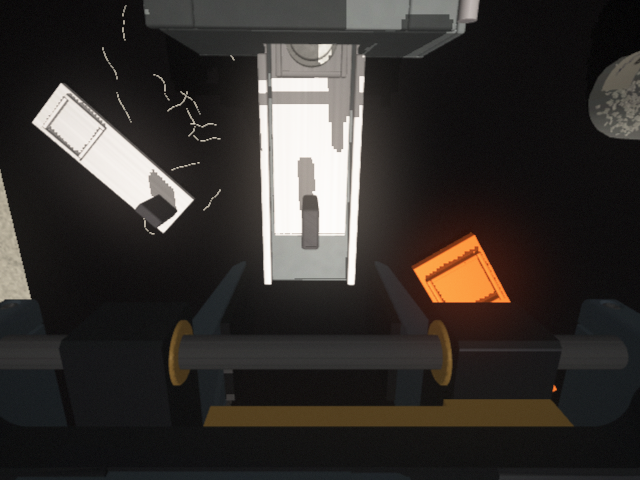

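View pics/s4c.png

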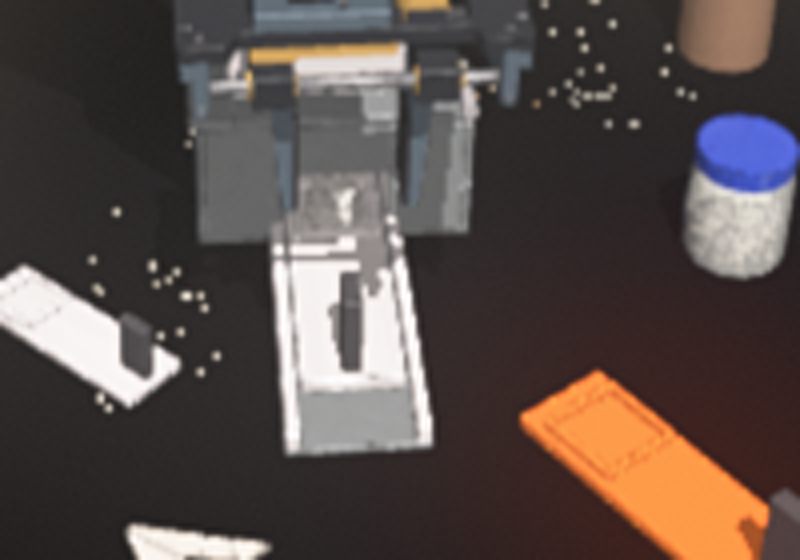

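```bash
python3 - <<'E'
from h import *
v=np.load('box.npy'); c=cams.get_calibration('wrist')
for y in (-.225,-.235,-.245):
    print(y,'w top inner/outer, base inner/outer',np.round(proj(box2w(v,[[0,y+.015,.064],[0,y-.015,.064],[0,y+.015,.012],[0,y-.015,.012]]),'wrist',c),1).tolist())
    print('   side',np.round(proj(box2w(v,[[0,y+.015,.064],[0,y-.015,.064],[0,y-.015,.012]]),'side'),1).tolist())
print('rail ends',proj(box2w(v,[[-.036,-.29,.014],[.036,-.29,.014],[-.036,-.29,0],[.036,-.29,0]]),'wrist',c))
E
```

```text
-0.225 w top inner/outer, base inner/outer [[315.8, 214.2], [315.4, 255.8], [315.1, 199.1], [314.8, 234.6]]
   side [[306.0, 306.6], [307.2, 315.4], [306.9, 332.7]]
-0.235 w top inner/outer, base inner/outer [[315.7, 228.4], [315.3, 269.0], [315.0, 211.2], [314.7, 245.9]]
   side [[306.4, 309.5], [307.5, 318.5], [307.2, 335.8]]
-0.245 w top inner/outer, base inner/outer [[315.5, 242.2], [315.1, 282.0], [314.9, 223.0], [314.6, 257.1]]
   side [[306.8, 312.5], [307.9, 321.6], [307.6, 339.0]]
rail ends [[272.78067499 290.12486454]
 [355.75491244 290.71092579]
 [274.31125632 283.49273069]
 [354.01077668 284.05254022]]
```

```bash
python3 - <<'E'
from h import *
c=cams.get_calibration('wrist'); s=ctrl.state(); T=R.from_rotvec(s['orientation']).as_matrix()
Rc=R.from_rotvec(c['rotation']).as_matrix()
print('cam in tool',T.T@(c['xyz']-s['position'])); print(T.T@Rc); print(c['xyz'])
f=240/np.tan(np.radians(c['fovy'])/2)
for px in ((310.5,248),(310.5,197)):
    d=Rc@np.array([(px[0]-c['cx'])/f,-(px[1]-c['cy'])/f,-1])
    for z in (.064,.012): print(px,z,c['xyz']+d*(z-c['xyz'][2])/d[2])
cc=cams.get_calibration('side')
E
```

```text
cam in tool [-1.48150437e-01 -6.08564164e-05 -8.28850288e-02]
[[ 8.79248876e-04  2.91798773e-01 -9.56479327e-01]
 [ 9.99999483e-01  2.32107127e-04  9.90065305e-04]
 [ 5.10905509e-04 -9.56479703e-01 -2.91798418e-01]]
[ 0.53640351 -0.20655487  0.31278132]
(310.5, 248) 0.064 [ 0.53564726 -0.29075433  0.064     ]
(310.5, 248) 0.012 [ 0.53548919 -0.30835361  0.012     ]
(310.5, 197) 0.064 [ 0.53568028 -0.25468509  0.064     ]
(310.5, 197) 0.012 [ 0.53552911 -0.26474521  0.012     ]
```

```bash
python3 -c "
from h import *
delta([[.5365,-.278,.10],[.5365,-.278,.05]],-.007)
print(R.from_rotvec(ctrl.state()['orientation']).as_matrix())"
```

```text
t 4.4 pos [ 0.5359 -0.2887  0.1642] F [1.  0.7 0.5] gap 0.055 q [-0.53  0.33  1.95  0.    0.86 -0.53]
d(mm) [ 64.3   0.8 -10.4]
d(mm) [114.3   0.9 -10.2]
tool y yaw -0.001 turn 0.0062 or -3.1354
toolx [-0.003  0.005 -1.   ]
[[-3.17279058e-03  9.99994629e-01 -8.22242331e-04]
 [ 4.80101010e-03 -8.07004322e-04 -9.99988149e-01]
 [-9.99983442e-01 -3.17670057e-03 -4.79842385e-03]]
```

{"op": "servo_tool", "data": {"deltas": "30 2 -8 0.006 55; 64 2 -8 0.006 45; 90 2 -8 0.006 40; 114 2 -8 0.006 40; 114 2 -8 0.006 40"}}

```text
t: 4.9
position: [0.5378, -0.2788, 0.0499]
orientation: [1.215, 1.215, -1.214]
contact_force: [0.3, 0.7, 0.4]
finger_gap: 0.0402
```

```bash
python3 - <<'E'
from h import *
delta([[.538,-.280,.05]],-.007)
im=save('wrist','w5.png'); im2=save('side','s5.png'); 
cv2.imwrite('pics/s5c.png',cv2.resize(im2[240:380,220:420,::-1],None,fx=4,fy=4,interpolation=cv2.INTER_CUBIC))
delta([[.538,-.280,.05]],-.007)
E
```

```text
t 4.9 pos [ 0.5378 -0.2788  0.0499] F [0.3 0.7 0.4] gap 0.0402 q [-0.52  0.51  1.97  0.    0.67 -0.52]
d(mm) [-0.1  0.2  1.2]
tool y yaw -0.005 turn 0.0019 or -3.1397
toolx [-0.005  0.006 -1.   ]
t 5.0 pos [ 0.539  -0.2799  0.0522] F [1.  0.8 0.9] gap 0.0401 q [-0.52  0.51  1.97  0.    0.67 -0.52]
d(mm) [ 2.2 -1.   0.1]
tool y yaw -0.006 turn 0.0014 or -3.1401
toolx [-0.002  0.004 -1.   ]
```

View pics/w5.png

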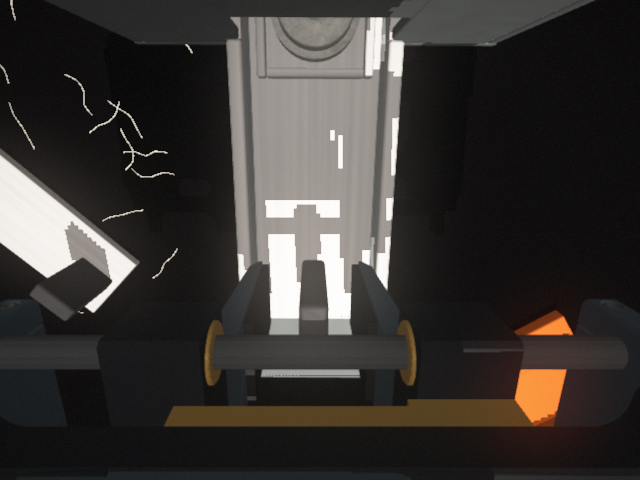

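View pics/s5c.png

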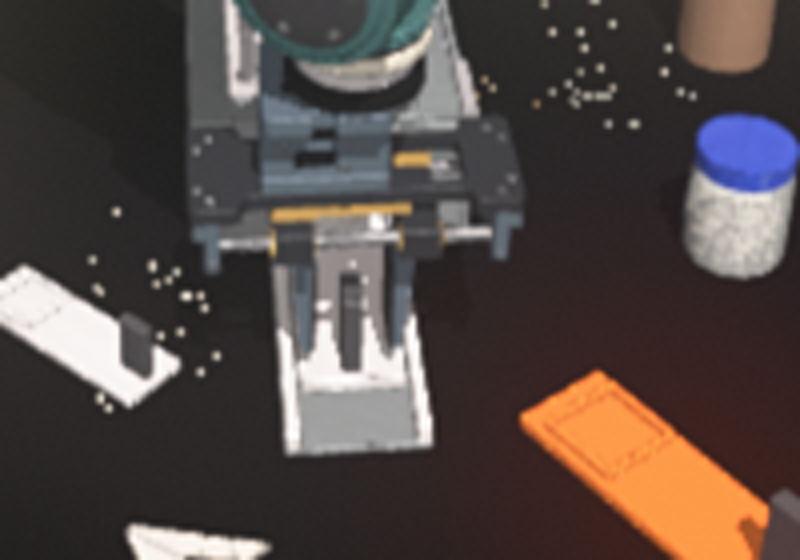

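The tab sits centred between the fingers (313,290), and the die is in its seat (315,35). Closing gently.

{"op": "servo_tool", "data": {"deltas": "2 1 0 0 20; 2 1 0 0 8; 2 1 0 0 8; 2 1 0 0 8; 2 1 0 0 8", "grip_force": 12}}

```text
t: 5.5
position: [0.5402, -0.2801, 0.0509]
orientation: [1.215, 1.211, -1.212]
contact_force: [-1.2, 2.6, 8.0]
finger_gap: 0.0121
```

```bash
python3 -c "
from h import *
delta([[.538,-.280,.05],[.5388,-.221,.05]],-.007);print(ctrl.state()['contact_force'],ctrl.state()['wrist_torque'])"
```

```text
t 5.5 pos [ 0.5402 -0.2801  0.0509] F [-1.2  2.6  8. ] gap 0.0121 q [-0.52  0.51  1.97  0.    0.67 -0.52]
d(mm) [ 0.9 -2.2 -0.1]
d(mm) [  1.1  -1.7 -59.1]
tool y yaw -0.005 turn 0.0017 or -3.1399
toolx [-0.002  0.004 -1.   ]
[-1.19803794  2.61907352  8.00857172] [0.22742936 0.27952359 0.25142555]
```

{"op": "servo_tool", "data": {"deltas": "-1 0 -4 0 8; -1 0 -10 0 8; -1 0 -17 0 8; -1 0 -24 0 8; -1 0 -30 0 8"}}

```text
t: 6.0
position: [0.5403, -0.2493, 0.052]
orientation: [1.215, 1.211, -1.212]
contact_force: [-0.2, -1.1, -1.4]
finger_gap: 0.0119
```

```bash
python3 -c "
from h import *
delta([[.5388,-.221,.05]],-.007);print(ctrl.state()['contact_force'],ctrl.state()['wrist_torque'])"
```

```text
t 6.0 pos [ 0.5403 -0.2493  0.052 ] F [-0.2 -1.1 -1.4] gap 0.0119 q [-0.47  0.49  1.99  0.    0.66 -0.47]
d(mm) [  2.1  -1.6 -28.3]
tool y yaw -0.005 turn 0.0019 or -3.1397
toolx [-0.002  0.004 -1.   ]
[-0.23165649 -1.05409502 -1.39401906] [-0.24827453  0.07322189  0.01008261]
```

{"op": "servo_tool", "data": {"deltas": "0 0 -6 0 8; 0 0 -12 0 8; 0 0 -17 0 8; 0 0 -21 0 8; 0 0 -24 0 8"}}

```text
t: 6.5
position: [0.5404, -0.2249, 0.052]
orientation: [1.215, 1.211, -1.212]
contact_force: [-0.3, -0.5, -2.9]
finger_gap: 0.0121
```

{"op": "servo_tool", "data": {"deltas": "0 0 -2 0 8; 0 0 -4 0 8; 0 0 -6 0 8; 0 0 -8 0 8; 0 0 -10 0 8"}}

```text
t: 7.0
position: [0.5412, -0.2167, 0.0528]
orientation: [1.213, 1.208, -1.212]
contact_force: [-3.9, -17.6, 2.7]
finger_gap: 0.0119
```

```bash
python3 -c "
from h import *
delta([[.5388,-.221,.05]],-.007);print(ctrl.state()['contact_force'],ctrl.state()['wrist_torque'])"
```

```text
t 7.0 pos [ 0.5412 -0.2167  0.0528] F [ -3.9 -17.6   2.7] gap 0.0119 q [-0.42  0.48  2.02  0.    0.64 -0.42]
d(mm) [ 2.8 -2.4  4.3]
tool y yaw -0.004 turn 0.0029 or -3.1387
toolx [-0.     0.001 -1.   ]
[ -3.92150891 -17.64825235   2.65546807] [-3.18622064  0.81604736  0.2311552 ]
```

```bash
python3 - <<'E'
from h import *
im2=save('side','s7.png'); im=save('wrist','w7.png')
v=np.load('box.npy')
for y in (-.16,-.165,-.17): print(y,np.round(proj(box2w(v,[[0,y-.015,.064],[0,y-.015,.012],[0,y-.02,.012]]),'side'),1).tolist())
cv2.imwrite('pics/s7c.png',cv2.resize(im2[220:360,220:420,::-1],None,fx=4,fy=4,interpolation=cv2.INTER_CUBIC))
print(ctrl.state()['contact_force'],ctrl.state()['position'])
E
```

```text
-0.16 [[304.8, 296.8], [304.6, 313.8], [304.7, 315.2]]
-0.165 [[305.0, 298.2], [304.7, 315.2], [304.9, 316.6]]
-0.17 [[305.1, 299.6], [304.9, 316.6], [305.1, 318.0]]
[ -3.75232835 -16.0060346    2.66103919] [ 0.54108703 -0.21647629  0.05278496]
```

View pics/s7c.png

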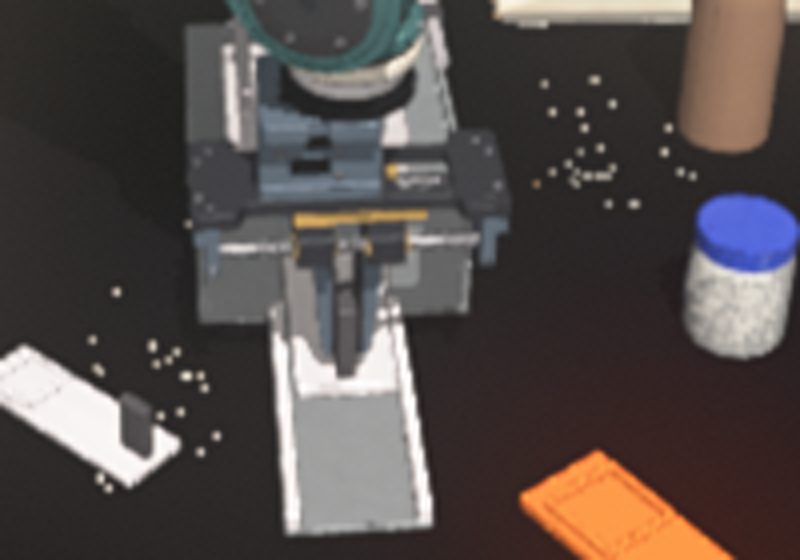

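View pics/w7.png

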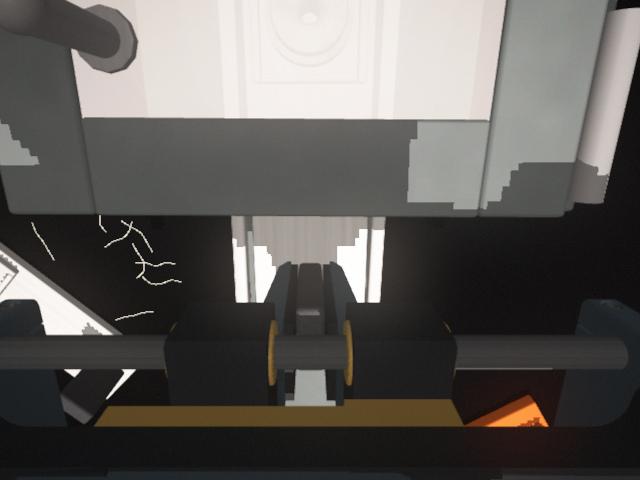

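The carriage is home: 16 N steady against the stop, tab base at side (306,314), which gives y≈-163 mm, and the die still seated under the pane (310,15). Releasing.

{"op": "servo_tool", "data": {"deltas": "0 0 0 0 20; 0 0 0 0 45; 0 0 0 0 45; -5 0 0 0 45; -30 0 2 0 45"}}

```text
t: 7.6
position: [0.5397, -0.2176, 0.0813]
orientation: [1.213, 1.213, -1.213]
contact_force: [0.4, -0.3, 0.3]
finger_gap: 0.0449
```

```bash
python3 -c "
from h import *
delta([[.538,-.22,.25],[.492,-.056,.25]],-.007)"
```

```text
t 7.6 pos [ 0.5397 -0.2176  0.0813] F [ 0.4 -0.3  0.3] gap 0.0449 q [-0.42  0.43  2.02  0.    0.7  -0.42]
d(mm) [-168.7   -2.3    1.8]
d(mm) [-168.  -49. -162.]
tool y yaw -0.004 turn 0.0031 or -3.1385
toolx [-0.004  0.003 -1.   ]
```

{"op": "servo_tool", "data": {"deltas": "-50 0 2 0 45; -100 0 2 0 45; -150 0 2 0 45; -169 -5 -10 0 45; -169 -15 -50 0 45"}}

```text
t: 8.1
position: [0.5274, -0.1697, 0.2547]
orientation: [1.215, 1.205, -1.212]
contact_force: [0.4, 0.5, -0.5]
finger_gap: 0.045
```

{"op": "servo_tool", "data": {"deltas": "0 -15 -45 0 45; 0 -30 -85 0 45; 0 -36 -115 0 45; 0 -36 -115 0 45; 0 -36 -115 0 45"}}

```text
t: 8.6
position: [0.4922, -0.0541, 0.2552]
orientation: [1.215, 1.205, -1.21]
contact_force: [-0.3, -0.4, -0.1]
finger_gap: 0.0451
```

```bash
python3 - <<'E'
from h import *
c=cams.get_calibration('wrist'); im=save('wrist','w8.png'); im2=save('side','s8.png');im3=save('scene','c8.png')
delta([[.4915,-.056,.20],[.4915,-.056,.128]],-.007)
v=np.load('box.npy'); print('bar',np.round(proj(box2w(v,[[-.05,-.058,.125],[-.05,0,.125],[-.05,.058,.125]]),'wrist',c),1).tolist())
cv2.imwrite('pics/s8c.png',cv2.resize(im2[170:350,220:420,::-1],None,fx=3.3,fy=3.3,interpolation=cv2.INTER_CUBIC))
E
```

```text
t 8.75 pos [ 0.4924 -0.0553  0.2548] F [-0.4 -0.1  0.3] gap 0.045 q [-0.16  0.02  2.13  0.    0.99 -0.15]
d(mm) [54.8 -1.   0.8]
d(mm) [126.8  -1.2   0.9]
tool y yaw -0.007 turn 0.0001 or -3.1415
toolx [ 0.002  0.001 -1.   ]
bar [[308.1, 302.7], [308.1, 234.9], [308.2, 158.8]]
```

View pics/w8.png

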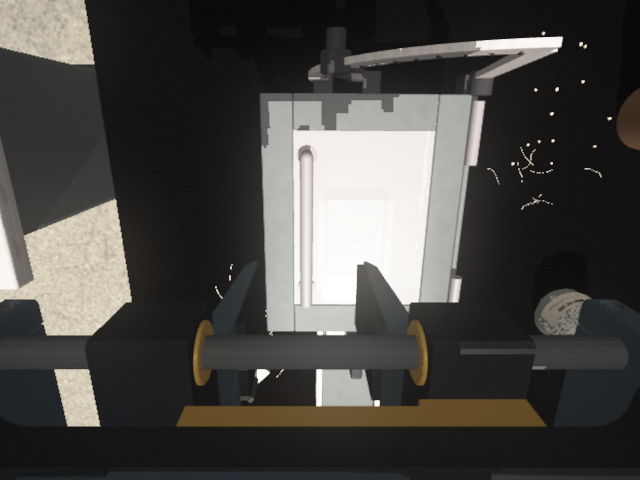

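View pics/s8c.png

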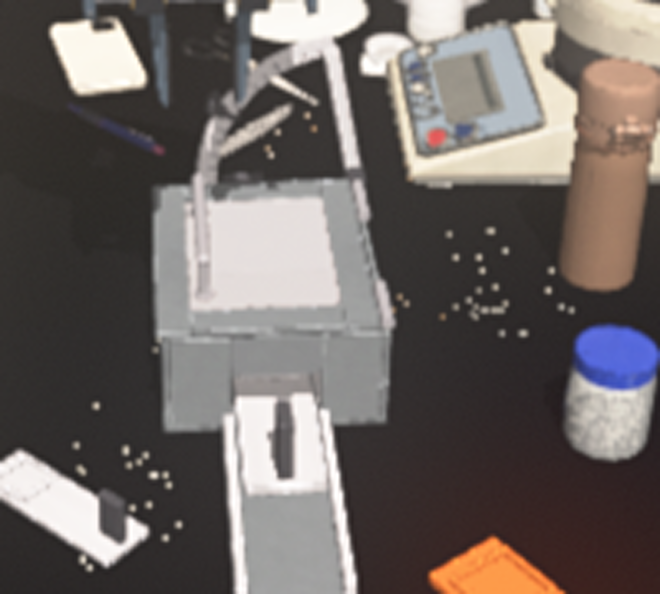

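```bash
python3 - <<'E'
from h import *
c=cams.get_calibration('wrist');
v=np.load('box.npy')
for th in (0,.4,.45,.5,.55,.6): 
    for r in (.114,.126): 
        P=box2w(v,[.085-r*np.cos(th),.118,.09+r*np.sin(th)]); print(th,r,*[np.round(proj(P,n,c if n=='wrist' else None)[0],1) for n in('wrist','side','scene')])
for n in('wrist','side','scene'): print(n,[[(np.round(d['position'],1).tolist(),round(d['conf'],2)) for d in finder.mark_of(q,n)[:2]] for q in('index_tip','pointer_tip')])
a=cv2.imread('pics/w8.png')[20:120,280:420]; cv2.imwrite('pics/a.png',cv2.resize(a,None,fx=5.5,fy=5.5,interpolation=cv2.INTER_CUBIC))
a=cv2.imread('pics/side0.png')[180:240,260:350]; cv2.imwrite('pics/b.png',cv2.resize(a,None,fx=8,fy=8,interpolation=cv2.INTER_CUBIC))
a=cv2.imread('pics/scene0.png')[210:310,260:360]; cv2.imwrite('pics/d.png',cv2.resize(a,None,fx=6,fy=6,interpolation=cv2.INTER_CUBIC))
E
```

```text
0 0.114 [335.1  73.8] [286.1 223.4] [314.1 275.8]
0 0.126 [319.5  73.8] [281.8 223.6] [318.9 278.5]
0.4 0.114 [353.2  65.8] [289.2 209.5] [310.7 260.7]
0.4 0.126 [336.9  64.8] [285.1 208.1] [315.3 261.7]
0.45 0.114 [357.8  64.6] [290.  207.8] [309.8 258.5]
0.45 0.126 [341.6  63.5] [286.1 206.3] [314.2 259.3]
0.5 0.114 [362.9  63.5] [290.9 206.2] [308.7 256.4]
0.5 0.126 [347.1  62.2] [287.1 204.4] [313.1 256.9]
0.55 0.114 [368.6  62.4] [292.  204.6] [307.5 254.2]
0.55 0.126 [353.2  60.8] [288.2 202.6] [311.8 254.5]
0.6 0.114 [374.9  61.2] [293.1 203. ] [306.3 252. ]
0.6 0.126 [360.   59.5] [289.5 200.9] [310.4 252. ]
wrist [[([364.9, 67.4], 0.83)], [([336.0, 75.4], 0.77)]]
side [[([331.1, 243.2], 0.47), ([292.2, 201.2], 0.44)], [([287.8, 222.9], 0.65), ([279.8, 235.2], 0.15)]]
scene [[([302.0, 218.7], 0.74), ([306.3, 255.7], 0.63)], [([313.3, 276.4], 0.86)]]
```

View pics/a.png

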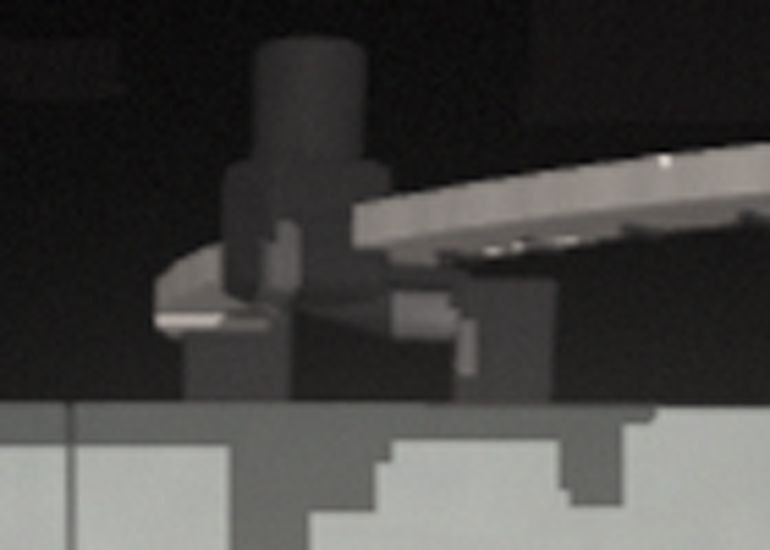

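View pics/b.png

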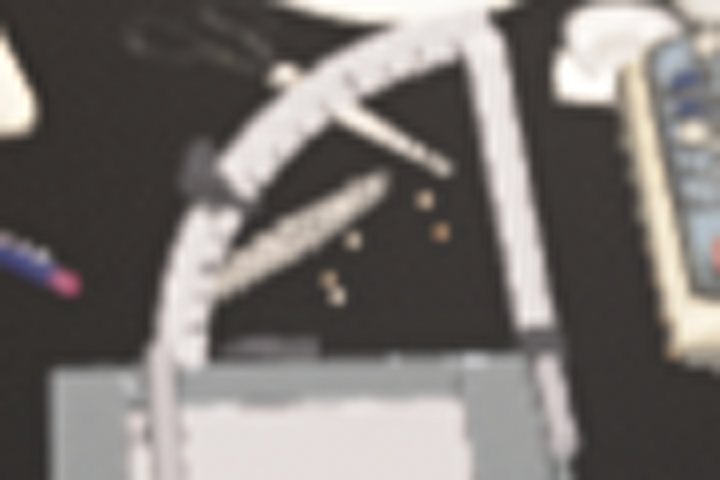

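View pics/d.png

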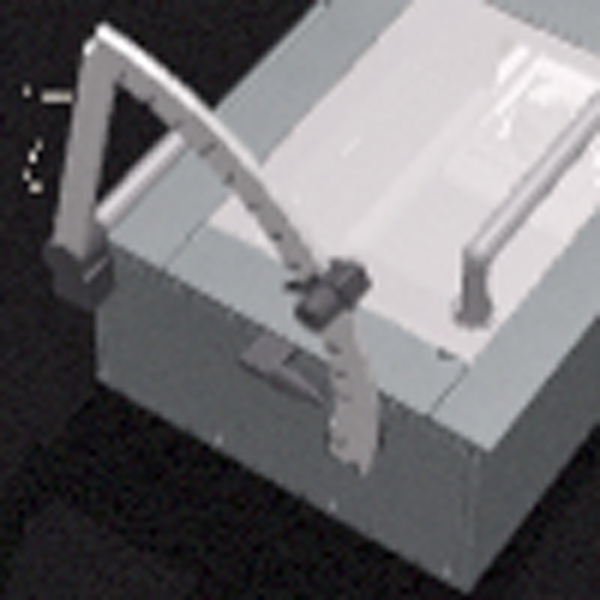

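Clamp tip reads about θ≈0.49–0.525 in the three views (scene 308,258; side 291,206; wrist 364,71). Descending to the bar.

{"op": "servo_tool", "data": {"deltas": "45 -1 1 0 45; 85 -1 1 0 40; 110 -1 1 0 40; 127 -1 1 0 40; 127 -1 1 0 40"}}

```text
t: 9.55
position: [0.4901, -0.0557, 0.1256]
orientation: [1.215, 1.208, -1.215]
contact_force: [-0.8, 0.3, 0.3]
finger_gap: 0.0405
```

```bash
python3 - <<'E'
from h import *
im=save('wrist','w9.png'); delta([[.4915,-.056,.128]],-.007)
E
```

```text
t 9.6 pos [ 0.491  -0.0558  0.127 ] F [-0.2  0.3 -0.3] gap 0.0402 q [-0.16  0.23  2.19  0.    0.72 -0.16]
d(mm) [-1.   0.5  0.2]
tool y yaw -0.007 turn 0.0001 or -3.1415
toolx [ 0.     0.001 -1.   ]
```

View pics/w9.png

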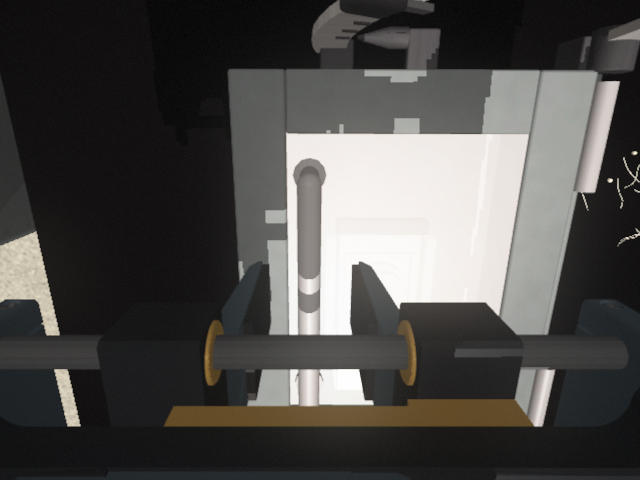

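The bar is centred between the fingers at (309,290). Gripping it.

{"op": "servo_tool", "data": {"deltas": "0 0 0 0 20; 0 0 0 0 6; 0 0 0 0 6; 0 0 0 0 6; 0 0 0 0 6", "grip_force": 25}}

```text
t: 10.1
position: [0.4895, -0.0558, 0.1273]
orientation: [1.214, 1.209, -1.216]
contact_force: [-12.5, -1.5, 14.0]
finger_gap: 0.0094
```

```bash
python3 - <<'E'
from h import *
delta([[.4915,-.056,.128]],-.007)
s=ctrl.state();p=s['position'];T=R.from_rotvec(s['orientation']).as_matrix()
f0=np.arctan2(35,135); r=np.hypot(35,135)
for th in np.arange(.05,.61,.05):
    w=np.array([r*(np.cos(f0)-np.cos(f0+th)),0,r*(np.sin(f0+th)-np.sin(f0))]); print(round(th,2),np.round(T.T@w,1))
E
```

```text
t 10.1 pos [ 0.4895 -0.0558  0.1273] F [-12.5  -1.5  14. ] gap 0.0094 q [-0.16  0.23  2.19  0.    0.73 -0.16]
d(mm) [-0.7  2.   0.2]
tool y yaw -0.007 turn 0.0003 or -3.1413
toolx [-0.003  0.001 -1.   ]
0.05 [-6.7  1.9 -0. ]
0.1 [-13.3   4.1  -0. ]
0.15 [-19.8   6.7  -0.1]
0.2 [-26.2   9.6  -0.1]
0.25 [-32.4  12.8  -0.1]
0.3 [-38.4  16.2  -0.2]
0.35 [-44.2  20.   -0.2]
0.4 [-49.9  24.1  -0.2]
0.45 [-55.3  28.5  -0.3]
0.5 [-60.5  33.1  -0.3]
0.55 [-65.5  38.   -0.3]
0.6 [-70.3  43.1  -0.4]
```

{"op": "servo_tool", "data": {"deltas": "-5 1 0 0 6; -10 3 0 0 6; -15 5 0 0 6; -21 7.5 0 0 6; -26 9.5 0 0 6"}}

```text
t: 10.6
position: [0.4989, -0.0558, 0.1536]
orientation: [1.213, 1.21, -1.217]
contact_force: [-2.9, -2.8, -2.6]
finger_gap: 0.0093
```

```bash
python3 - <<'E'
from h import *
delta([[.4895+.0205,-.056,.1273+.0444],[.4895+.0331,-.056,.1273+.0605]],-.007)
im=save('wrist','w10.png'); 
E
```

```text
t 10.6 pos [ 0.4989 -0.0558  0.1536] F [-2.9 -2.8 -2.6] gap 0.0093 q [-0.16  0.2   2.17  0.    0.79 -0.15]
d(mm) [-18.2  11.1   0.1]
d(mm) [-34.3  23.6  -0.1]
tool y yaw -0.007 turn 0.0003 or -3.1412
toolx [-0.004  0.001 -1.   ]
```

View pics/w10.png

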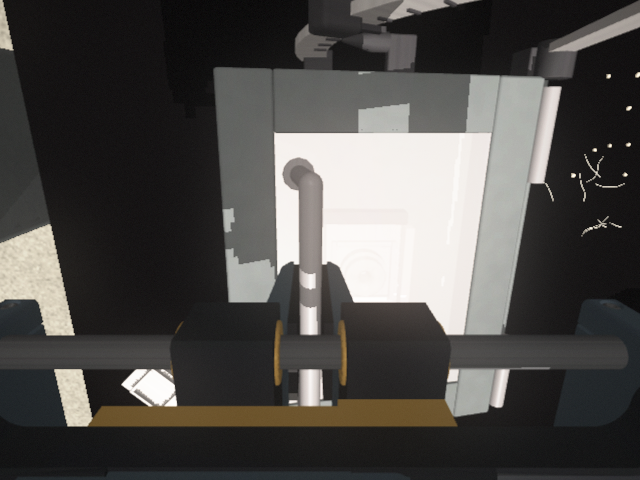

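{"op": "servo_tool", "data": {"deltas": "-6 3 0 0 6; -12 6.5 0 0 6; -18 10.5 0 0 6; -24 15 0 0 6; -29 19 0 0 6"}}

```text
t: 11.15
position: [0.5176, -0.056, 0.1837]
orientation: [1.212, 1.212, -1.218]
contact_force: [-12.0, -2.9, 4.3]
finger_gap: 0.0093
```

{"op": "servo_tool", "data": {"deltas": "0 0 0 0 6; 0 0 0 0 6; 0 0 0 0 6; 0 0 0 0 6; 0 0 0 0 6"}}

```text
t: 11.65
position: [0.5175, -0.056, 0.1837]
orientation: [1.212, 1.212, -1.218]
contact_force: [-4.7, -2.3, -0.2]
finger_gap: 0.0092
```

```bash
cat > look.py <<'E'
from h import *
import sys
k=sys.argv[1]
c=cams.get_calibration('wrist'); ims={n:save(n,f'{n}{k}.png') for n in('wrist','side','scene')}
delta([[.5226,-.056,.1878]],-.007)
v=np.load('box.npy')
for n in ims: print(n,[[(np.round(d['position'],1).tolist(),round(d['conf'],2)) for d in finder.mark_of(q,n)[:2]] for q in('index_tip','pointer_tip')])
for th in (.4,.45,.5,.55): 
    P=box2w(v,[.085-.114*np.cos(th),.118,.09+.114*np.sin(th)]); print(th,*[np.round(proj(P,n,c if n=='wrist' else None)[0],1) for n in ims])
p=proj(box2w(v,[.085-.114*np.cos(.5),.118,.09+.114*np.sin(.5)]),'wrist',c)[0].astype(int); y0=max(0,p[1]-40);x0=p[0]-60
print('wcrop',x0,y0)
cv2.imwrite(f'pics/a{k}.png',cv2.resize(ims['wrist'][y0:y0+80,x0:x0+120,::-1],None,fx=6,fy=6,interpolation=cv2.INTER_CUBIC))
a=np.hstack([ims['side'][180:240,260:320,::-1],ims['scene'][230:290,280:340,::-1]]); cv2.imwrite(f'pics/b{k}.png',cv2.resize(a,None,fx=6.5,fy=6.5,interpolation=cv2.INTER_CUBIC))
E
python3 look.py 11
```

```text
t 11.8 pos [ 0.5175 -0.056   0.1837] F [-4.3 -2.5  0.5] gap 0.0093 q [-0.15  0.17  2.12  0.    0.86 -0.15]
d(mm) [-4.1  5.1 -0.1]
tool y yaw -0.006 turn 0.0006 or -3.141
toolx [-0.007  0.001 -1.   ]
wrist [[([330.9, 38.3], 0.66)], [([321.9, 39.3], 0.89)]]
side [[], [([289.1, 206.4], 0.96), ([404.7, 300.5], 0.71)]]
scene [[([311.2, 256.0], 0.5)], [([308.6, 260.3], 0.59)]]
0.4 [318.2  43.7] [289.2 209.5] [310.7 260.7]
0.45 [323.5  41.5] [290.  207.8] [309.8 258.5]
0.5 [329.6  39.2] [290.9 206.2] [308.7 256.4]
0.55 [336.6  36.8] [292.  204.6] [307.5 254.2]
wcrop 269 0
```

View pics/a11.png

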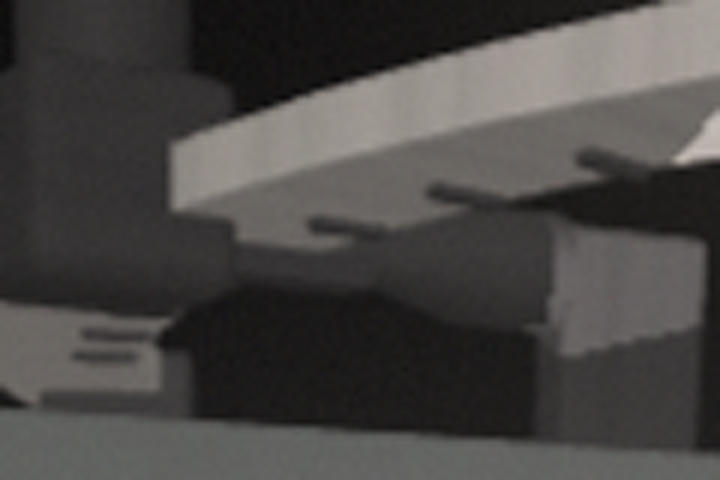

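View pics/b11.png

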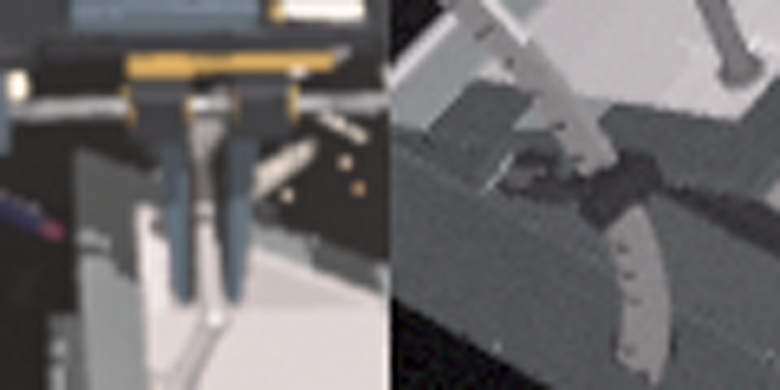

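View pics/wrist11.png

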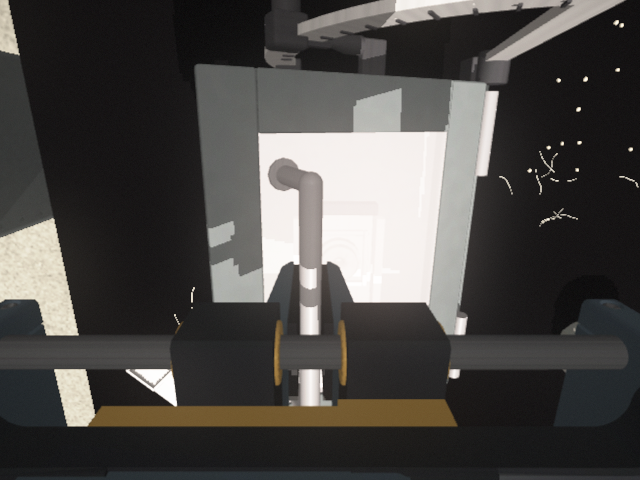

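```bash
python3 - <<'E'
import cv2,numpy as np
o=[]
for f in('scene0','scene11'):
    a=cv2.imread(f'pics/{f}.png')[245:285,290:330]; o.append(cv2.resize(a,None,fx=10,fy=10,interpolation=cv2.INTER_NEAREST))
a=np.hstack(o); a=np.clip(a.astype(float)*1.6,0,255).astype('u1')
cv2.imwrite('pics/e.png',a)
o=[]
for f in('side0','side11'):
    a=cv2.imread(f'pics/{f}.png')[190:230,270:310]; o.append(cv2.resize(a,None,fx=10,fy=10,interpolation=cv2.INTER_NEAREST))
cv2.imwrite('pics/f.png',np.clip(np.hstack(o).astype(float)*1.3,0,255))
E
```

```text
[ WARN:0@0.203] global loadsave.cpp:1063 imwrite_ Unsupported depth image for selected encoder is fallbacked to CV_8U.
```

View pics/e.png

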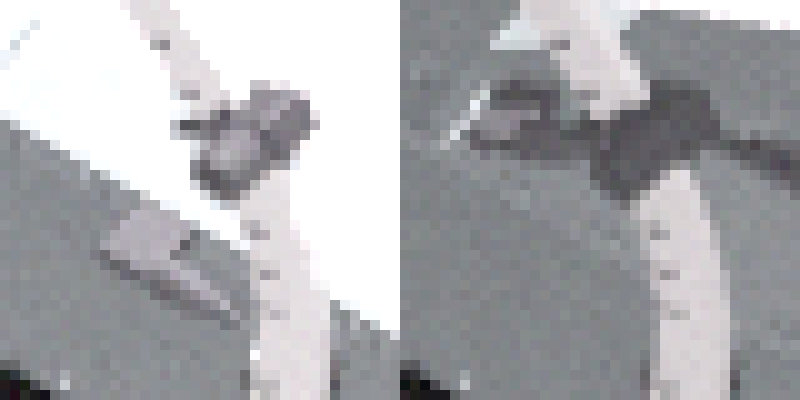

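View pics/f.png

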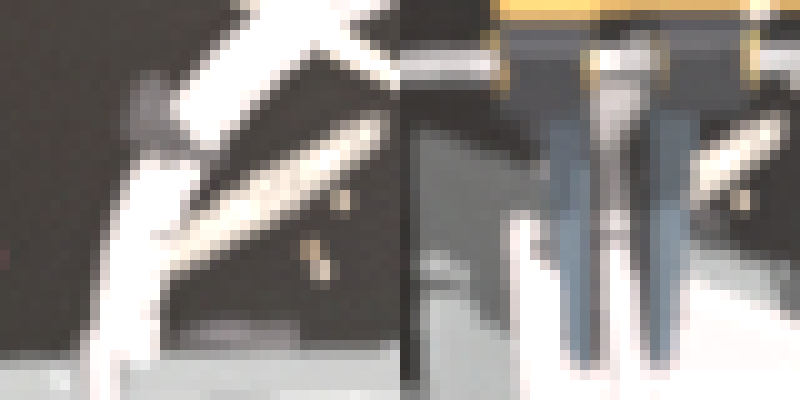

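Index is at about 0.515 rad (scene tip 307.8,258; side 291.5,205.5), and the pointer is now at about 0.455 (scene 308.6,260.3). That leaves about 0.06 rad to raise.

{"op": "servo_tool", "data": {"deltas": "-2 1.5 0 0 6; -4 3.3 0 0 6; -6 5.4 0 0 6; -6 5.4 0 0 6; -6 5.4 0 0 6"}}

```text
t: 12.6
position: [0.5228, -0.0561, 0.1899]
orientation: [1.211, 1.213, -1.219]
contact_force: [-6.2, -2.5, 2.1]
finger_gap: 0.0091
```

```bash
python3 look.py 12; python3 - <<'E'
import cv2,numpy as np
a=cv2.imread('pics/scene12.png')[245:285,290:330]; a=cv2.resize(a,None,fx=12,fy=12,interpolation=cv2.INTER_NEAREST)
cv2.imwrite('pics/e12.png',np.clip(a.astype(float)*1.6,0,255).astype('u1'))
E
```

```text
t 12.75 pos [ 0.5228 -0.0561  0.1898] F [-6.6 -2.5  0.9] gap 0.0091 q [-0.15  0.17  2.1   0.    0.87 -0.15]
d(mm) [ 2.  -0.1 -0.1]
tool y yaw -0.006 turn 0.0006 or -3.141
toolx [-0.008  0.001 -1.   ]
wrist [[([319.7, 41.2], 0.59)], [([317.6, 38.9], 0.96), ([320.9, 42.5], 0.68)]]
side [[([291.9, 205.0], 0.38)], [([291.3, 203.7], 0.9)]]
scene [[([306.9, 257.5], 0.57)], [([309.8, 256.3], 0.87)]]
0.4 [307.4  46.1] [289.2 209.5] [310.7 260.7]
0.45 [312.1  44.1] [290.  207.8] [309.8 258.5]
0.5 [317.7  41.9] [290.9 206.2] [308.7 256.4]
0.55 [324.1  39.7] [292.  204.6] [307.5 254.2]
wcrop 257 1
```

View pics/a12.png

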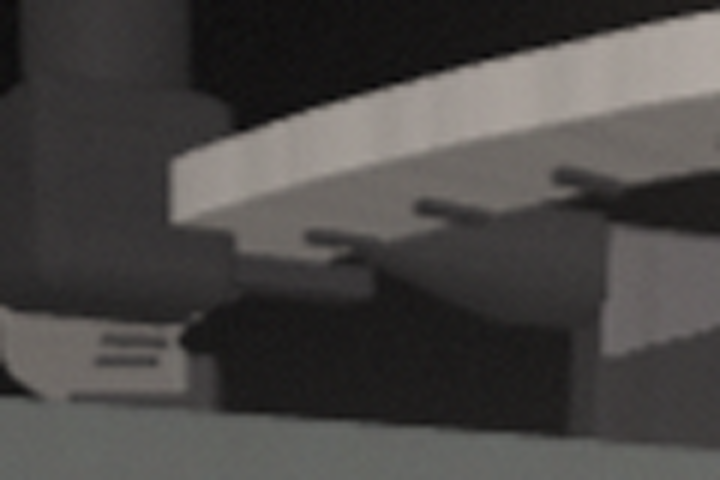

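View pics/e12.png

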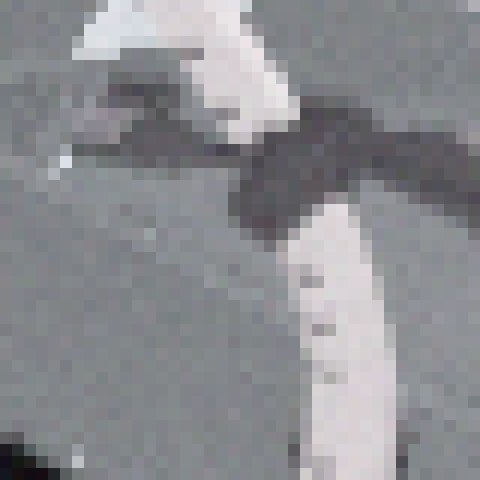

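```bash
python3 - <<'E'
import cv2,numpy as np
a=cv2.imread('pics/wrist12.png')[30:62,290:365].astype(float); a=np.clip((a-10)*3.2,0,255).astype('u1')
cv2.imwrite('pics/g12.png',cv2.resize(a,None,fx=10,fy=10,interpolation=cv2.INTER_NEAREST))
a=cv2.imread('pics/wrist11.png')[25:65,300:370].astype(float); a=np.clip((a-10)*3.2,0,255).astype('u1')
cv2.imwrite('pics/g11.png',cv2.resize(a,None,fx=10,fy=10,interpolation=cv2.INTER_NEAREST))
E
```

```text
(no output)
```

View pics/g12.png

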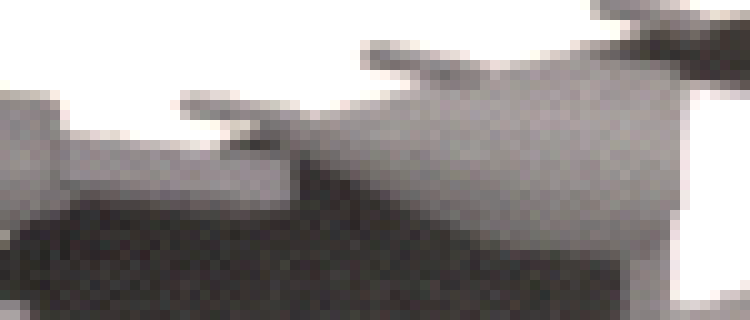

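View pics/g11.png

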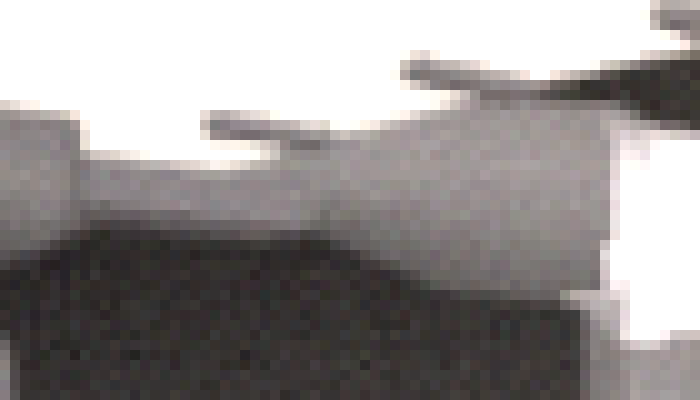

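```bash
python3 - <<'E'
from h import *
im=save('side','s13.png'); im2=save('scene','c13.png')
delta([[.5228,-.0561,.1898]])
a=np.hstack([cv2.resize(im[170:410,200:440],(400,400)),cv2.resize(im2[110:310,240:440],(400,400))]);cv2.imwrite('pics/h13.png',a[:,:,::-1])
E
```

```text
t 13.15 pos [ 0.5228 -0.0561  0.1899] F [-6.1 -1.6  1.4] gap 0.0093 q [-0.15  0.17  2.1   0.    0.87 -0.15]
d(mm) [0.1 0.  0. ]
toolx [-0.008  0.002 -1.   ]
```

View pics/h13.png

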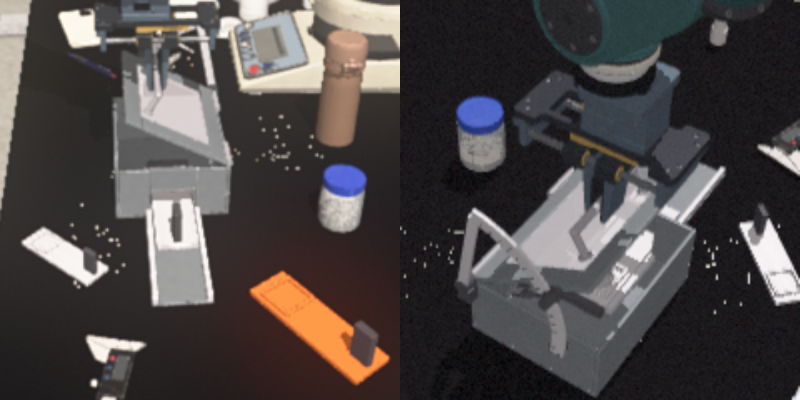

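The tab is still home (crop 177,222), the cover is held with the pointer at the clamp, the other things have not moved, and the pose is steady.

```bash
python3 -c "
from plant import job; print(job.hand_in())"
```

```text
the job is handed in; nothing more can be done
None
```

I slid the channel carriage home with the cover still shut, then raised the cover by its bar to the index clamp. I handed the job in at about 13 s, still gripping the bar; it reported no verdict.

- **Carriage:** it pressed steadily against the stop at about 16 N. The side camera put the tab at about y = -163 mm, against a nominal -165 mm. It was still there after the cover was raised, and the die was last seen in its seat through the pane while the cover was part raised.
- **Cover angle:** the arm's own position gives about 0.51 rad. I had put the index at 0.49 to 0.525 rad from three views with the cover shut. In the last pictures the pointer and index tips line up to within about a pixel in the scene view, and by column in the wrist view.
- **Checks that disagreed:**
  - In the wrist picture the visible part of the index sits about 5 pixel rows below the pointer tip. I took this to be the thickness of the index bar, partly hidden by the arc.
  - The networks' side marks put the pointer slightly high, by up to about 0.03 rad.
- **Surroundings:** in the last pictures the index clamp, jar, pen and the two look-alike carriages looked undisturbed; I did not check the tweezers. The highest force I read was about 19 N.

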